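Refit the lamp's finial and switch the lamp on

TASK

The finial is off the table lamp: screw it back onto the threaded post on top of the shade until it is fully home on its washer, let go of it, and then switch the lamp on by pressing the push switch on its base fully down and letting it come back up. Do not bump the shade, and leave all the other things on the table standing where they are.

Things in the scene. Friction and masses are not known exactly. Their poses are not given: they have to be found in the camera images.
- lamp: Metal table lamp, fixed. Origin: centre of its underside, z up the stem. Base 168 mm across, under 20 mm thick to 30 mm from the axis; stem 20 to 42 mm thick; beaded shade (shade). Its push switch (switch_top) is on the base on the lamp's -x side, under the shade's edge. On top is the finial's washer and threaded post (post_seat). The ivory paper mat below it is flat.
- shade: The plum beaded lampshade, fixed on the lamp, with the lamp's origin and axes: hollow cone round the stem, 176 mm across at its lower edge 165 mm above the table, 105 mm across at its upper edge 266 mm above the table.
- post_seat (a point): Centre of the 40 mm metal washer on which the finial seats, 268 mm above the table on the lamp's axis, axes as the lamp's. From it the post rises 26 mm: 11 mm thick pilot with conical tip; thread 20 mm across, top 17 mm above the washer. Right-hand thread (clockwise from above goes down), two starts, 14 mm lead per turn; it starts on the lamp's +x and -x axes.
- finial: Loose metal knob 70 mm tall, upright, about 0.12 kg. Origin: centre of its underside, z up. Foot 37 mm across, hollow skirt 31 mm up to 29 mm, solid drum 34 mm across from 31 to 60 mm up (grip at about 47 mm), domed top. Bore 22 mm wide (29 at the mouth), 29 mm deep. See finial_mouth for its thread.
- finial_mouth (a point): Same point and axes as the finial. Two lugs on its +x and -x sides, 6.5 mm above it, 3.5 mm wide, run in the post's thread. Turned backwards on the post they drop off the thread starts once finial x is 15 deg counter-clockwise of lamp x (or -x), underside then 5 to 6 mm above the washer; about 135 deg clockwise from there seats it, 65 more clamps it. Clockwise from anywhere catches too.
- switch_top (a point): Centre of the push switch's top face, 41 mm above the table, 75 mm from the lamp's axis; z = the button's axis, leaning 30 deg outwards from vertical, away from the stem. Black plunger 32 mm across, 12 mm proud of a 48 mm metal collar. The shade hangs over it: the tool must lean 30 to 50 deg outwards, away from the stem.
- switch (a joint): How far the switch is pressed along its axis, m: 0 = out, 0.008 = fully down. Spring: 2 N to start, 6 N fully down; it comes up by itself.
- saucer: White china saucer, 116 mm diameter, 16 mm high, loose; origin under its centre.
- cup: White china teacup on the saucer, 72 mm rim diameter, 50 mm high, small handle on its +y side; origin under its centre, 5 mm above the table.
- bottle: Small amber glass scent bottle, 48 mm diameter, 78 mm tall, metal cap of 26 mm diameter; loose; origin under its centre.
- candle: Candle in a glass, 72 mm diameter, 75 mm tall; loose; origin under its centre.
- clock: White alarm clock, 42 (x) by 85 (y) by 88 mm tall, dial on its +x face; loose; origin under its centre.
- caddy: Round aluminium tea caddy with a dark blue band, 74 mm diameter, 106 mm tall; loose; origin under its centre.
- specs_case: Dark spectacles case lying flat, 50 (x) by 125 (y) by 34 mm high; loose; origin under its centre.
Things that resemble listed ones, but are neither listed nor needed, are in the scene too. What is shaped like the finial but yellow is not meant.

How it is judged:
On the way, in this order (a step that is already met when the one before it is completed fails the run):
1. the finial is screwed down onto its washer and let go (z of finial in the frame of post_seat below 0.0015 m and horizontal distance between finial and post_seat below 0.003 m and angle between finial's own z axis and vertical below 0.06 rad and contact force between finial and the fingers below 0.05 N), for 0.2 s.
2. the switch is pressed fully down (value of joint switch above 0.0068 m), for 0.05 s.
3. the switch has come back up (value of joint switch below 0.0012 m), for 0.1 s.
At the end, for the whole second after the job is handed in: The finial sits fully home on the washer, its underside within 1.5 mm of it and 3 mm of the post's axis, upright within 0.06 rad, released and at rest; the switch has been pressed at least 6.8 of its 8 mm after that and is back up (within 1.2 mm) (z of finial in the frame of post_seat below 0.0015 m and horizontal distance between finial and post_seat below 0.003 m and angle between finial's own z axis and vertical below 0.06 rad and value of joint switch below 0.0012 m and linear speed of finial below 0.02 m/s); the robot touches nothing.
It fails at once if another thing on the table is shifted by more than 25 mm (distance of any of cup, saucer, bottle, candle, clock, caddy, specs_case from where it was at the start of the episode above 0.025 m).
It fails at once if another thing on the table is tipped (more than 0.35 rad) (angle between any of cup, saucer, bottle, candle, clock, caddy, specs_case's own z axis and vertical above 0.35 rad).
It fails at once if the robot bumps the shade (more than 6 N) (contact force between shade and the arm above 6 N or contact force between shade and the fingers above 6 N).
It also fails if it takes over 66 s, if anything falls off the work surface, if the arm or the gripper's body presses on something with over 40 N, if the wrist force passes 120 N, or if a joint passes its speed limit or range.

ROBOT

A 6-joint arm with a two-finger parallel gripper is mounted at the origin on the work surface. World frame = base frame: x ahead of the robot, y to its left, z up, the work surface at z = 0. Lengths are in m, angles in rad, forces in N, time in s.
With the tool pointing down it reaches from about 0.275 to 0.75 m from the base axis. Payload 10.2 kg.
Tool frame: the origin (TCP) lies midway between the tips of the shut fingers; the grasp point (between the pads) lies 19 mm behind it; z points along the fingers, y is the line along which they close (so a half turn about z gives the same grasp; the last joint's range is limited). The gripper opens to 88 mm and grips with 3 to 60 N. Pads are 18 mm wide; open, the fingers measure 123 mm over their backs; the gripper's body (75 mm by 187 mm) begins 45 mm behind the grasp point.
Start: joints at [-1.383, 0.313, 1.498, -0, 1.331, -0.223], TCP at [0.21, -0.481, 0.2] pointing down, gripper open.
Joint ranges: [-2.94, 2.94], [-0.97, 2.17], [0.19, 2.56], [-1.23, 4.37], [0.02, 3.11], [-2.88, 2.88]. Speed limits (rad/s): [2.39, 2.39, 3.01, 3.14, 3.14, 3.14].

INTERFACE

Orientations are given as a unit quaternion [w, x, y, z].
In Python, from workcell import * gives the robot as it stands.
- The arm moves only by the shell command python3 -m crank FILE [OPENING] [FORCE], which reads ROWS from the file FILE. ROWS is a JSON list of rows, 1 to 10 of them, each an object with the fields pos (a list: dx, dy, dz in normalised numbers (1 is 0.75 m)), rot (a list: a rotation vector rx, ry, rz in normalised numbers (1 is 4 rad)); a field left out counts as zero; each row is the pose to reach, as a shift and turn from the pose commanded when the command began, along the tool's axes at that moment; what a row does not reach only later rows make up. A row lasts 1/10 s, in which the tool goes at most 0.05 m and 0.15 rad, less where a joint would pass 70% of its speed; a pose out of reach is approached as far as the arm can. OPENING is the finger opening in m, set as the command begins (- or left out keeps the last). The fingers move at their own pace and stop on an object; FORCE is the grip in N (left out, the last holds). Time passes only in rows, so rows that do not move let the fingers close. It prints the time, the measured TCP pose, the force, the opening and the grip force at its end. No shift or turn number may pass 1 either way. Input that does not fit is refused with a message, and nothing moves.
- get_state(): the state, without advancing time (a new reading comes with each control period).
- grab_frame(name): name is "scene" or "top"; returns a dict with "img" (480x640x3 uint8, red, green, blue), "fx", "fy", "cx", "cy" (pixels), "dist" ([k1, k2, p1, p2, k3] as OpenCV has them; the pictures are not rectified), "world_from_camera" (4x4, takes a point from camera to world coordinates). Camera axes: x right, y down, z forward; pixel columns grow to the right and rows downward; lengths in m; the calibration is good to about 2 mm. A picture is of the moment at which its call begins. There is no depth.
- job_done(): hands the job in; it is judged then, once.
The state is a dict: "t": time; "joint_pos": joint angles; "qd": joint speeds; "joint_torque": joint torques, N m; "position": TCP position; "tcp_rot": TCP orientation; "contact_force": force on the tool from outside, world axes, zero at the start; "torque": the same for the moment, N m; "finger_gap": finger opening in m; "grip_force": force on a finger pad.
Only numpy, scipy, OpenCV 4.12 (cv2) and the standard library are available. Lean on these libraries where they do the work, as an engineer would, in place of code of your own. Each camera call takes 0.05 s, during which the arm holds its last target. There are 200 camera calls.

## Working session

There is one attempt and no reset: what is moved stays moved. The work goes in short steps, Python scripts to look and compute and a shell command to move; the robot and the scene stay as the last step left them, time stands still between calls to the robot, and variables do not carry over. Pictures are saved under pics/ and viewed, at most 10 in all, crops included, and the job is handed in when it is done.

```bash
ls; mkdir -p pics; python3 - <<'E'
from workcell import *
import cv2
for n in("scene","top"):
    f=grab_frame(n); cv2.imwrite(f"pics/{n}0.png",f["img"][:,:,::-1])
    import numpy as np
    print(n,f["fx"],f["fy"],f["cx"],f["cy"],f["dist"]);print(np.round(f["world_from_camera"],3))
s=get_state();print(s)
E
```

```text
pics
scene 489.133155664285 489.133155664285 314.3332447947144 238.27450095811392 [-0.09546143  0.          0.          0.          0.        ]
[[-0.866  0.424 -0.264  0.798]
 [ 0.5    0.738 -0.454  0.348]
 [ 0.002 -0.526 -0.851  0.816]
 [ 0.     0.     0.     1.   ]]
top 500.83748452868673 500.83748452868673 320.4582030166885 240.21327259130896 [-0.07887516  0.          0.          0.          0.        ]
[[ 1.400e-02 -9.840e-01  1.800e-01  4.350e-01]
 [-1.000e+00 -1.400e-02  1.000e-03 -4.000e-03]
 [ 1.000e-03 -1.800e-01 -9.840e-01  1.046e+00]
 [ 0.000e+00  0.000e+00  0.000e+00  1.000e+00]]
{'t': 0.1, 'joint_pos': array([-1.38336181e+00,  3.13312511e-01,  1.49835668e+00, -1.31639035e-05,
        1.33098402e+00, -2.23431065e-01]), 'qd': array([-0.00017757, -0.00278996, -0.00221672,  0.00057377,  0.0004871 ,
       -0.0006677 ]), 'joint_torque': array([ 2.39216221e-03, -4.02812147e+01, -2.52646118e+01,  6.94968877e-02,
        3.42168077e-02, -7.89962655e-05]), 'position': array([ 0.20960733, -0.48105794,  0.19916171]), 'tcp_rot': array([-5.30306453e-04,  9.78972334e-01,  2.03992372e-01,  3.15183405e-06]), 'contact_force': array([ 0.2290979 ,  0.40768502, -0.42315344]), 'torque': array([0.06826082, 0.02416204, 0.00623885]), 'grip_force': 0.0, 'finger_gap': 0.08792840584664537}
```

View pics/scene0.png

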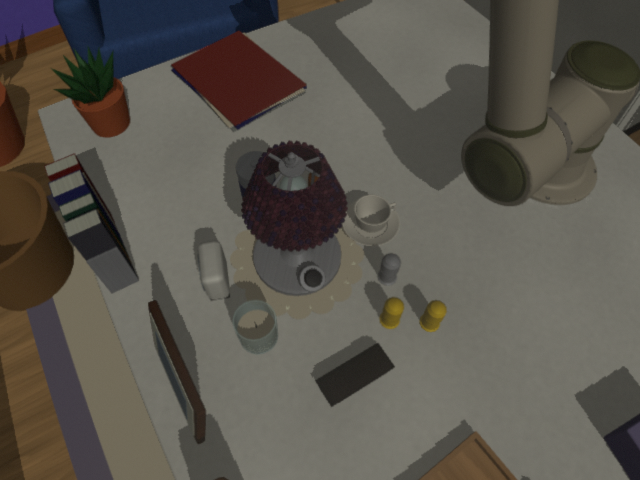

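View pics/top0.png

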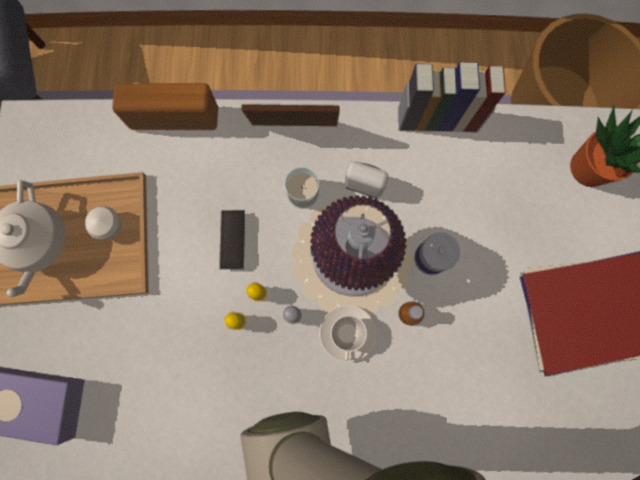

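Two yellow knobs (scene 393,312 / 433,315; top 257,291 / 234,320) are lookalikes. The grey metal knob (scene 390,267; top 291,314) fits the finial, so I'll enlarge that to confirm and measure the lamp top and switch.

```bash
cat > h.py <<'E'
import numpy as np, cv2
from workcell import *
from scipy.spatial.transform import Rotation as R
def ray(f,uv):
    K=np.array([[f["fx"],0,f["cx"]],[0,f["fy"],f["cy"]],[0,0,1]])
    p=cv2.undistortPoints(np.array([[uv]],float),K,np.array(f["dist"]))[0,0]
    T=np.array(f["world_from_camera"]); d=T[:3,:3]@np.r_[p,1]
    return T[:3,3],d/np.linalg.norm(d)
def plane(f,uv,z):
    o,d=ray(f,uv); return o+d*(z-o[2])/d[2]
def tri(fa,a,fb,b):
    A=np.zeros((3,3));y=np.zeros(3);L=[]
    for f,uv in((fa,a),(fb,b)):
        o,d=ray(f,uv);P=np.eye(3)-np.outer(d,d);A+=P;y+=P@o;L.append((o,d))
    x=np.linalg.solve(A,y);return x,[np.linalg.norm(np.cross(x-o,d)) for o,d in L]
def proj(f,X):
    T=np.linalg.inv(np.array(f["world_from_camera"]));K=np.array([[f["fx"],0,f["cx"]],[0,f["fy"],f["cy"]],[0,0,1]])
    return cv2.projectPoints(np.array([X],float),cv2.Rodrigues(T[:3,:3])[0],T[:3,3],K,np.array(f["dist"]))[0][0,0]
def tool():
    s=get_state();q=s["tcp_rot"];return np.array(s["position"]),R.from_quat([q[1],q[2],q[3],q[0]])
E
python3 - <<'E'
from h import *
S=cv2.imread("pics/scene0.png");T=cv2.imread("pics/top0.png")
c=lambda I,u,v,w,k:cv2.resize(I[v-w:v+w,u-w:u+w],(k,k),interpolation=cv2.INTER_CUBIC)
a=np.hstack([c(S,390,280,40,400),c(T,280,310,40,400)])
cv2.imwrite("pics/crop1.png",a)
b=np.vstack([np.hstack([c(S,292,170,30,300),c(T,362,232,30,300)]),np.hstack([c(S,312,277,25,300),c(T,355,243,50,300)])])
cv2.imwrite("pics/crop2.png",b)
E
```

```text
(no output)
```

View pics/crop1.png

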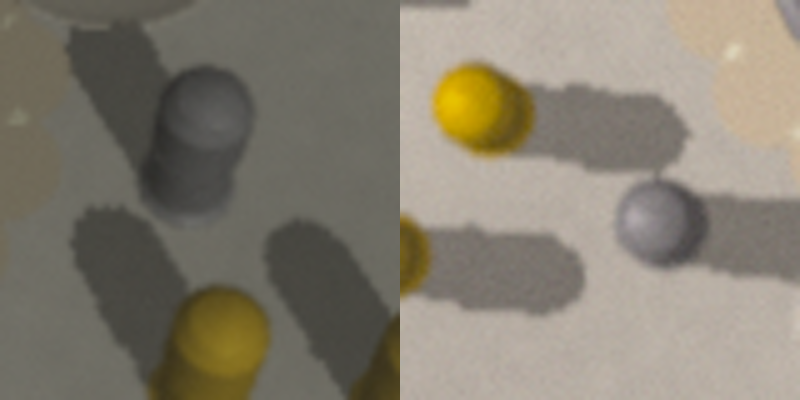

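View pics/crop2.png

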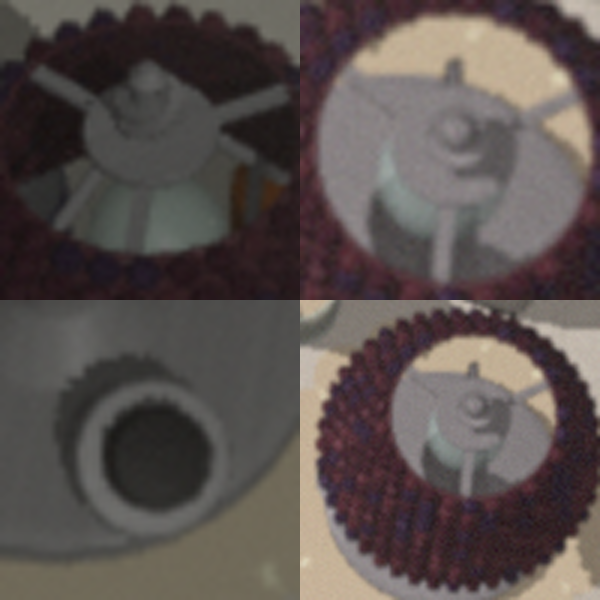

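Crop 1 confirms the finial is the grey metal knob, top drum centre (292,315) and scene about (391,262). In crop 2 the washer is around scene (292,166) and top (362,231), and the switch plunger is at scene (313,277).

```bash
python3 - <<'E'
from h import *
np.set_printoptions(precision=4,suppress=True)
S=grab_frame("scene");T=grab_frame("top")
# shade hole in top view
hsv=cv2.cvtColor(T["img"],cv2.COLOR_RGB2HSV)
I=T["img"].astype(int)
m=((I[:,:,0]-I[:,:,1]>12)&(I.sum(2)<260)).astype(np.uint8)
m[:150]=0;m[340:]=0;m[:,:290]=0;m[:,430:]=0
m=cv2.morphologyEx(m,cv2.MORPH_CLOSE,np.ones((5,5)))
cs,h=cv2.findContours(m,cv2.RETR_CCOMP,cv2.CHAIN_APPROX_NONE)
for c,hh in zip(cs,h[0]):
    if len(c)>60:
        e=cv2.fitEllipse(cv2.convexHull(c)); print("plum",hh[3],e, plane(T,e[0],.266),plane(T,e[0],.165))
for w in [(292.2,165.8)]: print("washer S",plane(S,w,.268))
print("washer T",plane(T,(362.5,231.5),.268),"tip T",plane(T,(363.2,227.6),.294),"tip S",plane(S,(291.6,155),.292))
print("switch",plane(S,(313.3,277.6),.041))
# finial mask
for n,f,(u,v) in(("S",S,(390,268)),("T",T,(291,314))):
    print(n, end=' ')
    w=25;J=f["img"][v-w:v+w,u-w:u+w]
    g=J.astype(int); sat=g.max(2)-g.min(2); 
    bg=np.median(g.reshape(-1,3),0)
    mm=np.full(J.shape[:2],cv2.GC_PR_BGD,np.uint8);mm[:3]=mm[-3:]=0;mm[:,:3]=mm[:,-3:]=0
    mm[w-12:w+12,w-9:w+9]=cv2.GC_PR_FGD;mm[w-5:w+5,w-4:w+4]=1
    a=np.zeros((1,65));b=a.copy();cv2.grabCut(np.ascontiguousarray(J),mm,None,a,b,4,cv2.GC_INIT_WITH_MASK)
    fg=((mm==1)|(mm==3)).astype(np.uint8);ys,xs=np.nonzero(fg)
    print(fg.sum(),xs.min()+u-w,xs.max()+u-w,ys.min()+v-w,ys.max()+v-w)
print("fin T",plane(T,(292.2,314.6),.045), [plane(S,(391,v),z) for v,z in((260,.056),(262,.05))], "S foot low", plane(S,(387.5,284.5),0))
for z in(0,.06): print(proj(S,np.r_[plane(T,(292.2,314.6),.045)[:2],z]),proj(T,np.r_[plane(T,(292.2,314.6),.045)[:2],z]))
E
```

```text
plum -1 ((411.4065246582031, 313.06732177734375), (22.58043098449707, 24.966598510742188), 90.21027374267578) [ 0.4644 -0.1457  0.266 ] [ 0.4683 -0.164   0.165 ]
plum -1 ((357.9676208496094, 242.47149658203125), (93.03742218017578, 96.01382446289062), 121.65787506103516) [ 0.5743 -0.0626  0.266 ] [ 0.5924 -0.0701  0.165 ]
plum 1 ((362.44390869140625, 230.89035034179688), (55.12250900268555, 57.36966323852539), 95.9066390991211) [ 0.5931 -0.0697  0.266 ] [ 0.6136 -0.0782  0.165 ]
washer S [ 0.5939 -0.0681  0.268 ]
washer T [ 0.5917 -0.0696  0.268 ] tip T [ 0.5926 -0.0685  0.294 ] tip S [ 0.5941 -0.0677  0.292 ]
switch [0.6    0.0041 0.041 ]
S 523 378 400 253 283
T 268 283 301 305 323
fin T [0.4668 0.0509 0.045 ] [array([0.4663, 0.0495, 0.056 ]), array([0.466 , 0.0505, 0.05  ])] S foot low [0.4772 0.0673 0.    ]
[387.1442 275.2197] [293.3775 315.323 ]
[391.5216 259.6278] [291.7837 314.3444]
```

The manual's scale: shifts go in shares of 0.75 m and turns go in shares of 4 rad. Converting my numbers, 0.448 m / 0.75 = 0.5973, -0.05 m / 0.75 = -0.0667, -1.98 rad / 4 = -0.495.

```bash
echo '[{"pos": [0,0,-0.0667]},{"pos": [0,0,-0.1067]},{"pos": [0.5973,-0.5133,-0.1067],"rot": [0,0,-0.495]},{"pos": [0.5973,-0.5133,-0.1067],"rot": [0,0,-0.495]},{"pos": [0.5973,-0.5133,-0.1067],"rot": [0,0,-0.495]},{"pos": [0.5973,-0.5133,-0.1067],"rot": [0,0,-0.495]},{"pos": [0.5973,-0.5133,-0.1067],"rot": [0,0,-0.495]},{"pos": [0.5973,-0.5133,-0.1067],"rot": [0,0,-0.495]},{"pos": [0.5973,-0.5133,-0.1067],"rot": [0,0,-0.495]},{"pos": [0.5973,-0.5133,-0.1067],"rot": [0,0,-0.495]}]' > mv.in && python3 -m crank mv.in .06 10; python3 - <<'E'
from h import *
np.set_printoptions(precision=3,suppress=True)
p,r=tool();print(p,r.as_matrix());print(get_state()["joint_pos"])
f=grab_frame("top")
for u,z in(((257,291),.05),((234,320),.05),((345,334),.012)):print(plane(f,u,z))
E
```

```text
t: 1.2
position: [0.384, -0.1192, 0.2797]
tcp_rot: [0.0, 0.691, 0.723, 0.0]
contact_force: [0.8, -0.5, -0.2]
finger_gap: 0.06
grip_force: 0.0
[ 0.384 -0.119  0.28 ] [[-0.046  0.999  0.   ]
 [ 0.999  0.046 -0.   ]
 [-0.     0.    -1.   ]]
[-0.594 -0.018  1.676  0.     1.483 -0.64 ]
[0.512 0.122 0.05 ]
[0.454 0.165 0.05 ]
[ 0.43  -0.056  0.012]
```

Converted, 0.166 m / 0.75 = 0.2213, 0.09 m / 0.75 = 0.12, -0.57 rad / 4 = -0.1425.

```bash
echo '[{"pos": [0.2213,0.12,0],"rot": [0,0,-0.1425]},{"pos": [0.2213,0.12,0],"rot": [0,0,-0.1425]},{"pos": [0.2213,0.12,0],"rot": [0,0,-0.1425]},{"pos": [0.2213,0.12,0],"rot": [0,0,-0.1425]},{"pos": [0.2213,0.12,0],"rot": [0,0,-0.1425]},{"pos": [0.2213,0.12,0],"rot": [0,0,-0.1425]},{"pos": [0.2213,0.12,0],"rot": [0,0,-0.1425]}]' > mv.in && python3 -m crank mv.in; python3 - <<'E'
from h import *
np.set_printoptions(precision=4,suppress=True)
p,r=tool();print(p,get_state()["joint_pos"])
print(r.inv().apply(np.array([.4665,.0507,.028])-p))
E
```

```text
t: 1.95
position: [0.4666, 0.0474, 0.2796]
tcp_rot: [-0.0, 0.463, 0.886, -0.0]
contact_force: [-0.1, -0.1, 0.2]
finger_gap: 0.0598
grip_force: 0.0
[0.4666 0.0474 0.2796] [-0.1492  0.1398  1.5078 -0.0003  1.4943 -0.757 ]
[0.0028 0.0019 0.2516]
```

Converted, 0.2516 m / 0.75 = 0.3355, 0.05 m / 0.75 = 0.0667.

```bash
echo '[{"pos": [0.004,0.0027,0.0667]},{"pos": [0.004,0.0027,0.1333]},{"pos": [0.004,0.0027,0.2]},{"pos": [0.004,0.0027,0.2533]},{"pos": [0.004,0.0027,0.2933]},{"pos": [0.004,0.0027,0.32]},{"pos": [0.004,0.0027,0.3355]},{"pos": [0.004,0.0027,0.3355]},{"pos": [0.004,0.0027,0.3355]}]' > mv.in && python3 -m crank mv.in ; echo '[{},{},{},{},{},{},{},{}]' > mv.in && python3 -m crank mv.in .02 15
```

```text
t: 2.85
position: [0.4674, 0.0514, 0.0289]
tcp_rot: [0.001, 0.463, 0.887, 0.0]
contact_force: [0.2, -0.8, 0.9]
finger_gap: 0.0601
grip_force: 0.0
t: 3.65
position: [0.4677, 0.0519, 0.0287]
tcp_rot: [0.001, 0.462, 0.887, 0.0]
contact_force: [1.6, 1.2, 5.2]
finger_gap: 0.0197
grip_force: 4.1
```

The gap shows 20 mm where the drum is 34 mm, so I need to look.

```bash
python3 - <<'E'
from h import *
S=grab_frame("scene")["img"][:,:,::-1];T=grab_frame("top")["img"][:,:,::-1]
c=lambda I,u,v,w,k:cv2.resize(I[v-w:v+w,u-w:u+w],(k,k),interpolation=cv2.INTER_CUBIC)
cv2.imwrite("pics/crop3.png",np.hstack([c(S,390,270,50,400),c(T,285,310,50,400)]))
E
```

```text
(no output)
```

View pics/crop3.png

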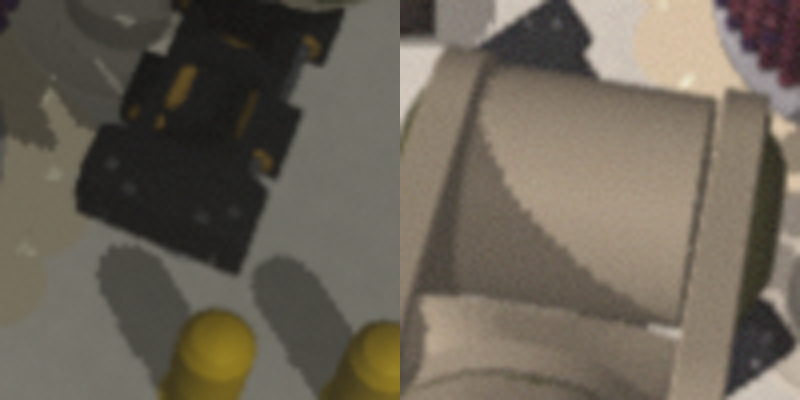

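Converted, -0.22 m / 0.75 = -0.2933, -0.18 m / 0.75 = -0.24.

```bash
echo '[{},{},{},{},{"pos": [0,0,-0.04]},{"pos": [0,0,-0.1067]},{"pos": [0,0,-0.1733]},{"pos": [0,0,-0.24]},{"pos": [0,0,-0.2933]}]' > mv.in && python3 -m crank mv.in .06; echo '[{"pos": [-0.0667,-0.0667,0]},{"pos": [-0.1333,-0.1333,0]},{"pos": [-0.2,-0.2,0]},{"pos": [-0.2,-0.2,0]},{"pos": [-0.2,-0.2,0]}]' > mv.in && python3 -m crank mv.in .06;python3 - <<'E'
from h import *
S=grab_frame("scene")["img"][:,:,::-1];T=grab_frame("top")["img"][:,:,::-1]
c=lambda I,u,v,w,k:cv2.resize(I[v-w:v+w,u-w:u+w],(k,k),interpolation=cv2.INTER_CUBIC)
cv2.imwrite("pics/s4.png",S);cv2.imwrite("pics/t4.png",T)
cv2.imwrite("pics/crop4.png",np.hstack([c(S,390,270,50,400),c(T,285,310,50,400)]))
E
```

```text
t: 4.65
position: [0.4668, 0.0519, 0.2509]
tcp_rot: [0.001, 0.462, 0.887, 0.0]
contact_force: [0.8, -0.7, 0.3]
finger_gap: 0.06
grip_force: 0.0
t: 5.15
position: [0.4288, -0.1606, 0.2477]
tcp_rot: [-0.0, 0.464, 0.886, -0.0]
contact_force: [0.2, 1.0, -0.3]
finger_gap: 0.06
grip_force: 0.0
```

View pics/crop4.png

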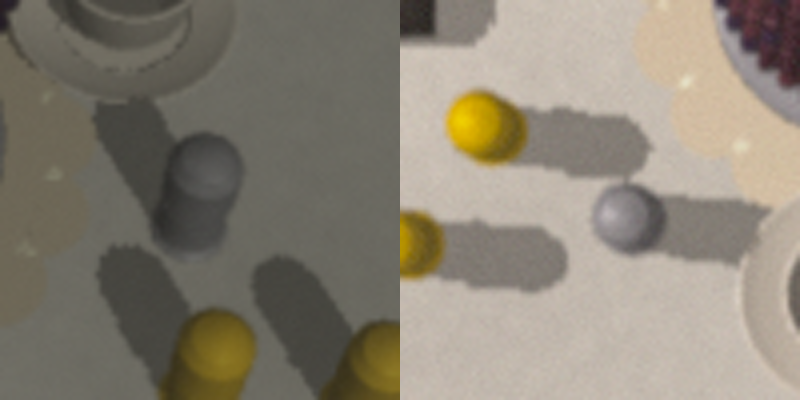

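The finial stands unmoved at scene (391,261) and top (292,314), so the grip never took hold. I'll check the reported TCP against the picture.

```bash
python3 - <<'E'
from h import *
p,r=tool();print(p)
out=[]
for n in("scene","top"):
    f=grab_frame(n);I=np.ascontiguousarray(f["img"][:,:,::-1])
    q=[proj(f,p+r.apply(d)) for d in([0,0,0],[0,.03,0],[0,-.03,0],[0,0,-.019],[0,0,-.064])]
    u,v=[int(x) for x in q[0]];w=55
    u=min(max(u,w),640-w);v=min(max(v,w),480-w);C=cv2.resize(I[v-w:v+w,u-w:u+w],(400,400),interpolation=cv2.INTER_CUBIC)
    for i,x in enumerate(q):
        c=tuple(int(t) for t in (x-[u-w,v-w])*400/(2*w));cv2.circle(C,c,4,[(0,0,255),(0,255,0),(0,255,0),(255,0,255),(255,255,0)][i],1)
    out.append(C)
cv2.imwrite("pics/crop5.png",np.hstack(out))
E
```

```text
[ 0.42948299 -0.15805878  0.24772812]
```

View pics/crop5.png

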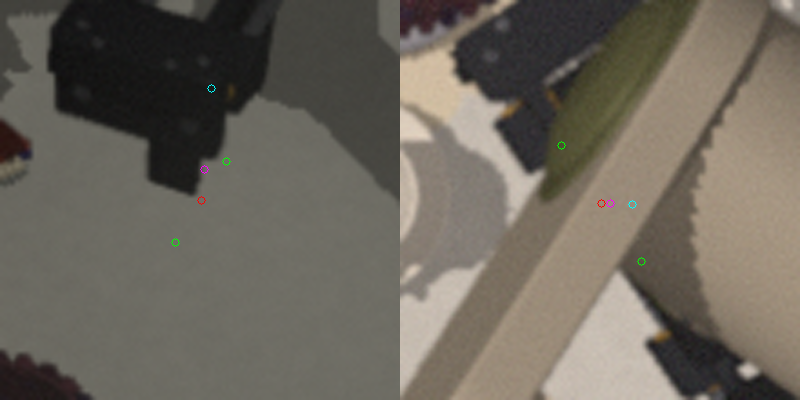

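The picture shows the gripper sitting about 40 mm further back along the tool axis than the reported TCP: the near finger tip is at crop (172,187) where (167,260) was expected. That matches the 20 mm gap, a pinch on the dome. I'll go back and descend lower with a force guard.

Converted, 0.22 m / 0.75 = 0.2933, 0.15 m / 0.75 = 0.2.

```bash
echo '[{"pos": [0.0667,0.0667,0]},{"pos": [0.1333,0.1333,0]},{"pos": [0.1987,0.1987,0]},{"pos": [0.1987,0.1987,0]},{"pos": [0.1987,0.1987,0]},{"pos": [0.1987,0.1987,0.0667]},{"pos": [0.1987,0.1987,0.1333]},{"pos": [0.1987,0.1987,0.2]},{"pos": [0.1987,0.1987,0.2667]},{"pos": [0.1987,0.1987,0.2933]}]' > mv.in && python3 -m crank mv.in .06; echo '[{"pos": [0,0,0.0133]},{"pos": [0,0,0.02]},{"pos": [0,0,0.0267]},{"pos": [0,0,0.0333]},{"pos": [0,0,0.04]},{"pos": [0,0,0.04]}]' > mv.in && python3 -m crank mv.in; echo '[{"pos": [0,0,0.0067]},{"pos": [0,0,0.0133]},{"pos": [0,0,0.0133]}]' > mv.in && python3 -m crank mv.in
```

```text
t: 6.35
position: [0.4639, 0.0519, 0.0243]
tcp_rot: [-0.003, 0.461, 0.887, -0.001]
contact_force: [0.2, 0.4, 0.6]
finger_gap: 0.0601
grip_force: 0.0
t: 6.95
position: [0.4665, 0.0505, -0.0022]
tcp_rot: [-0.0, 0.462, 0.887, -0.0]
contact_force: [0.6, 0.2, 0.0]
finger_gap: 0.0597
grip_force: 0.0
t: 7.25
position: [0.4662, 0.0505, -0.0126]
tcp_rot: [-0.001, 0.462, 0.887, -0.0]
contact_force: [-0.1, 0.8, -0.5]
finger_gap: 0.0599
grip_force: 0.0
```

```bash
echo '[{},{},{},{},{},{}]' > mv.in && python3 -m crank mv.in .02 20
```

```text
t: 7.85
position: [0.4668, 0.0505, -0.0118]
tcp_rot: [0.0, 0.462, 0.887, 0.0]
contact_force: [0.3, 0.7, 1.5]
finger_gap: 0.033
grip_force: 20.0
```

Converted, -0.33 m / 0.75 = -0.44, -0.31 m / 0.75 = -0.4133.

```bash
echo '[{"pos": [0,0,-0.0267]},{"pos": [0,0,-0.08]},{"pos": [0,0,-0.1467]},{"pos": [0,0,-0.2133]},{"pos": [0,0,-0.28]},{"pos": [0,0,-0.3467]},{"pos": [0,0,-0.4133]},{"pos": [0,0,-0.44]},{"pos": [0,0,-0.44]}]' > mv.in && python3 -m crank mv.in ; echo '[{"pos": [-0.0533,0.0133,0]},{"pos": [-0.1067,0.0267,0],"rot": [0,0,-0.0375]},{"pos": [-0.16,0.0333,0],"rot": [0,0,-0.075]},{"pos": [-0.2133,0.04,0],"rot": [0,0,-0.1125]},{"pos": [-0.2267,0.0467,0],"rot": [0,0,-0.15]},{"pos": [-0.2267,0.0467,0],"rot": [0,0,-0.1875]},{"pos": [-0.2267,0.0467,0],"rot": [0,0,-0.225]},{"pos": [-0.2267,0.0467,0],"rot": [0,0,-0.2625]},{"pos": [-0.2267,0.0467,0],"rot": [0,0,-0.3]},{"pos": [-0.2267,0.0467,0],"rot": [0,0,-0.3]}]' > mv.in && python3 -m crank mv.in; python3 - <<'E'
from h import *
np.set_printoptions(precision=4,suppress=True)
p,r=tool();s=get_state();print(p,s["joint_pos"],s["finger_gap"]);print(r.as_matrix()); print(r.inv().apply(np.array([.593,-.0693,p[2]])-p))
E
```

```text
t: 8.75
position: [0.4673, 0.0504, 0.3202]
tcp_rot: [0.002, 0.462, 0.887, 0.001]
contact_force: [0.3, 0.3, -0.9]
finger_gap: 0.0332
grip_force: 20.0
t: 9.75
position: [0.5923, -0.0687, 0.3157]
tcp_rot: [-0.002, -0.12, 0.993, 0.001]
contact_force: [-0.2, 0.5, -1.5]
finger_gap: 0.0333
grip_force: 20.0
[ 0.5923 -0.0687  0.3157] [-0.3118  0.4389  1.0239 -0.      1.6825 -2.123 ] 0.03325815093324208
[[-0.9712 -0.2381 -0.0036]
 [-0.2381  0.9712  0.0011]
 [ 0.0032  0.002  -1.    ]]
[-0.0005 -0.0007 -0.    ]
```

Converted, -0.6 rad / 4 = -0.15.

```bash
echo '[{"rot": [0,0,-0.0375]},{"rot": [0,0,-0.075]},{"rot": [0,0,-0.1125]},{"rot": [0,0,-0.15]},{"rot": [0,0,-0.15]},{"rot": [0,0,-0.15]}]' > mv.in && python3 -m crank mv.in; python3 - <<'E'
from h import *
np.set_printoptions(precision=4,suppress=True)
p,r=tool();print(p,get_state()["joint_pos"]);print(r.as_matrix())
out=[]
zb=p[2]+.012
for n in("scene","top"):
    f=grab_frame(n);I=np.ascontiguousarray(f["img"][:,:,::-1])
    q=[proj(f,np.r_[.593,-.0693,z]) for z in(.268,.294,zb,zb+.07)]+[proj(f,np.r_[p[:2],zb])]
    u,v=[int(x) for x in q[1]];w=40
    C=cv2.resize(I[v-w:v+w,u-w:u+w],(400,400),interpolation=cv2.INTER_CUBIC)
    for i,x in enumerate(q):
        c=tuple(int(t) for t in (x-[u-w,v-w])*5);print(n,c);cv2.circle(C,c,3,[(0,0,255),(0,255,0),(255,255,0),(255,0,255),(0,255,255)][i],1)
    out.append(C)
cv2.imwrite("pics/crop6.png",np.hstack(out))
E
```

```text
t: 10.35
position: [0.5925, -0.0687, 0.3171]
tcp_rot: [-0.001, -0.404, 0.915, 0.001]
contact_force: [0.4, -0.4, -1.8]
finger_gap: 0.0332
grip_force: 20.0
[ 0.5925 -0.0687  0.3171] [-0.3117  0.438   1.0219 -0.      1.6833 -2.7153]
[[-0.6728 -0.7398 -0.0015]
 [-0.7398  0.6728  0.0005]
 [ 0.0006  0.0014 -1.    ]]
scene (206, 260)
scene (203, 200)
scene (198, 113)
scene (188, -84)
scene (201, 113)
top (196, 218)
top (203, 201)
top (214, 177)
top (237, 120)
top (212, 178)
```

View pics/crop6.png

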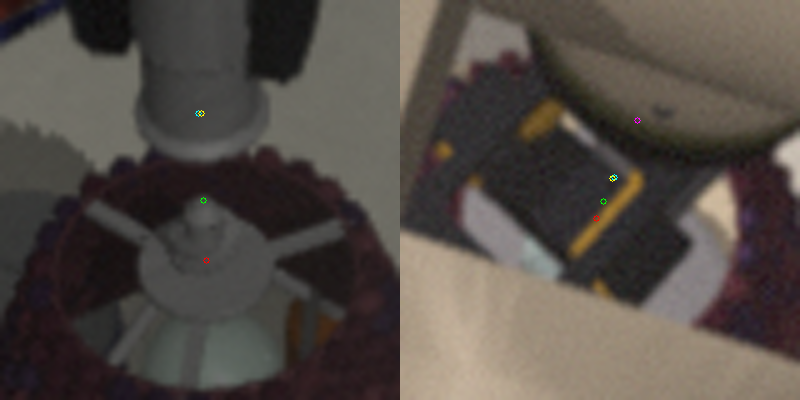

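Scene view: the finial foot is centred at crop (203,112), and the washer and post at about (205,262). The finial needs about 1.3 mm along −y of the tool, then I'll descend under guard.

Converted, 0.042 m / 0.75 = 0.056, -0.0014 m / 0.75 = -0.0019.

```bash
echo '[{"pos": [0,-0.0019,0.0267]},{"pos": [0,-0.0019,0.0467]},{"pos": [0,-0.0019,0.056]},{"pos": [0,-0.0019,0.056]}]' > mv.in && python3 -m crank mv.in; echo '[{"pos": [0,0,0.0027]},{"pos": [0,0,0.0053]},{"pos": [0,0,0.008]},{"pos": [0,0,0.008]}]' > mv.in && python3 -m crank mv.in
```

```text
t: 10.85
position: [0.5935, -0.0696, 0.2753]
tcp_rot: [-0.001, -0.407, 0.914, 0.001]
contact_force: [0.5, 0.4, -1.5]
finger_gap: 0.0329
grip_force: 20.0
t: 11.25
position: [0.5937, -0.0697, 0.27]
tcp_rot: [0.0, -0.407, 0.913, 0.0]
contact_force: [0.4, 0.1, -1.8]
finger_gap: 0.033
grip_force: 20.0
```

Converted, 0.002 m / 0.75 = 0.0027, 0.001 m / 0.75 = 0.0013.

```bash
echo '[{"pos": [0,0,0.0013]},{"pos": [0,0,0.0027]},{"pos": [0,0,0.0027]}]' > mv.in && python3 -m crank mv.in; echo '[{"pos": [0,0,0.0013]},{"pos": [0,0,0.0027]},{"pos": [0,0,0.0027]}]' > mv.in && python3 -m crank mv.in; echo '[{"pos": [0,0,0.0013]},{"pos": [0,0,0.0027]},{"pos": [0,0,0.0027]}]' > mv.in && python3 -m crank mv.in
```

```text
t: 11.55
position: [0.5938, -0.0696, 0.2679]
tcp_rot: [0.0, -0.407, 0.913, 0.0]
contact_force: [-0.8, 1.2, -1.3]
finger_gap: 0.0331
grip_force: 20.0
t: 11.85
position: [0.5937, -0.0696, 0.2659]
tcp_rot: [-0.0, -0.407, 0.913, 0.0]
contact_force: [0.7, 1.4, -1.2]
finger_gap: 0.0329
grip_force: 20.0
t: 12.15
position: [0.5937, -0.0697, 0.2639]
tcp_rot: [-0.0, -0.407, 0.913, 0.0]
contact_force: [1.1, 1.9, -1.1]
finger_gap: 0.0334
grip_force: 20.0
```

Converted, 0.001 m / 0.75 = 0.0013.

```bash
echo '[{"pos": [0,0,0.0013]},{"pos": [0,0,0.0013]}]' > mv.in && python3 -m crank mv.in; echo '[{"pos": [0,0,0.0013]},{"pos": [0,0,0.0013]}]' > mv.in && python3 -m crank mv.in;echo '[{"pos": [0,0,0.0013]},{"pos": [0,0,0.0013]}]' > mv.in && python3 -m crank mv.in
```

```text
t: 12.35
position: [0.5937, -0.0697, 0.2629]
tcp_rot: [-0.0, -0.407, 0.913, 0.0]
contact_force: [1.3, 2.7, -1.0]
finger_gap: 0.0327
grip_force: 20.0
t: 12.55
position: [0.5937, -0.0697, 0.2619]
tcp_rot: [-0.0, -0.407, 0.913, 0.0]
contact_force: [-0.3, 1.4, -0.4]
finger_gap: 0.0331
grip_force: 20.0
t: 12.75
position: [0.5938, -0.0697, 0.2615]
tcp_rot: [0.0, -0.407, 0.913, -0.0]
contact_force: [-0.7, 2.7, 2.1]
finger_gap: 0.0326
grip_force: 20.0
```

Converted, 0.0005 m / 0.75 = 0.0007, 0.0003 m / 0.75 = 0.0004, 0.15 rad / 4 = 0.0375.

```bash
echo '[{"pos": [0,0,0.0004],"rot": [0,0,0.0375]},{"pos": [0,0,0.0007],"rot": [0,0,0.075]},{"pos": [0,0,0.0007],"rot": [0,0,0.075]}]' > mv.in && python3 -m crank mv.in; echo '[{"pos": [0,0,0.0004],"rot": [0,0,0.0375]},{"pos": [0,0,0.0007],"rot": [0,0,0.075]},{"pos": [0,0,0.0007],"rot": [0,0,0.075]}]' > mv.in && python3 -m crank mv.in
```

```text
t: 13.05
position: [0.5938, -0.0697, 0.2608]
tcp_rot: [0.0, -0.266, 0.964, -0.0]
contact_force: [0.1, 3.0, 3.0]
finger_gap: 0.0329
grip_force: 20.0
t: 13.35
position: [0.5939, -0.0699, 0.2601]
tcp_rot: [0.0, -0.12, 0.993, -0.0]
contact_force: [0.8, 2.0, 1.9]
finger_gap: 0.033
grip_force: 20.0
```

Converted, 0.0013 m / 0.75 = 0.0017, 0.001 m / 0.75 = 0.0013, 0.6 rad / 4 = 0.15.

```bash
for i in 1; do :; done; echo '[{"pos": [0,0,0.0004],"rot": [0,0,0.0375]},{"pos": [0,0,0.0009],"rot": [0,0,0.075]},{"pos": [0,0,0.0013],"rot": [0,0,0.1125]},{"pos": [0,0,0.0017],"rot": [0,0,0.15]},{"pos": [0,0,0.0017],"rot": [0,0,0.15]}]' > mv.in && python3 -m crank mv.in; echo '[{"pos": [0,0,0.0004],"rot": [0,0,0.0375]},{"pos": [0,0,0.0009],"rot": [0,0,0.075]},{"pos": [0,0,0.0013],"rot": [0,0,0.1125]},{"pos": [0,0,0.0017],"rot": [0,0,0.15]},{"pos": [0,0,0.0017],"rot": [0,0,0.15]}]' > mv.in && python3 -m crank mv.in; python3 -c "
from h import *
s=get_state();print(s['torque'],s['joint_pos'][5])"
```

```text
t: 13.85
position: [0.5938, -0.0701, 0.2588]
tcp_rot: [0.0, 0.177, 0.984, -0.0]
contact_force: [0.5, 0.2, 1.0]
finger_gap: 0.0332
grip_force: 20.0
t: 14.35
position: [0.5937, -0.0701, 0.2575]
tcp_rot: [0.0, 0.46, 0.888, -0.0]
contact_force: [-0.7, -0.2, 2.3]
finger_gap: 0.0329
grip_force: 20.0
[-0.01257996 -0.09678576 -0.03599946] -0.9288957091761543
```

Converted, 0.0013 m / 0.75 = 0.0017, 0.001 m / 0.75 = 0.0013, 0.6 rad / 4 = 0.15.

```bash
echo '[{"pos": [0,0,0.0004],"rot": [0,0,0.0375]},{"pos": [0,0,0.0009],"rot": [0,0,0.075]},{"pos": [0,0,0.0013],"rot": [0,0,0.1125]},{"pos": [0,0,0.0017],"rot": [0,0,0.15]},{"pos": [0,0,0.0017],"rot": [0,0,0.15]}]' > mv.in && python3 -m crank mv.in;  python3 -c "
from h import *
s=get_state();print(s['torque'],s['joint_pos'][5])"; echo '[{"pos": [0,0,0.0004],"rot": [0,0,0.0375]},{"pos": [0,0,0.0009],"rot": [0,0,0.075]},{"pos": [0,0,0.0013],"rot": [0,0,0.1125]},{"pos": [0,0,0.0013],"rot": [0,0,0.1125]}]' > mv.in && python3 -m crank mv.in; python3 -c "
from h import *
s=get_state();print(s['torque'],s['joint_pos'][5])"
```

```text
t: 14.85
position: [0.5937, -0.0699, 0.2562]
tcp_rot: [0.0, 0.701, 0.713, -0.0]
contact_force: [0.1, 0.7, 1.5]
finger_gap: 0.0328
grip_force: 20.0
[-0.05400589 -0.05829814 -0.03485442] -0.32979733919345333
t: 15.25
position: [0.5941, -0.0699, 0.2561]
tcp_rot: [0.001, 0.843, 0.539, 0.001]
contact_force: [-0.6, -0.4, 7.4]
finger_gap: 0.0331
grip_force: 20.0
[ 0.01562948 -0.00109006 -0.0543199 ] 0.12024806261943506
```

The manual's scale: shifts go in shares of 0.75 m and turns go in shares of 4 rad. Converting my numbers, 0.6 rad / 4 = 0.15.

```bash
echo '[{"rot": [0,0,0.0375]},{"rot": [0,0,0.075]},{"rot": [0,0,0.1125]},{"rot": [0,0,0.15]},{"rot": [0,0,0.15]}]' > mv.in && python3 -m crank mv.in - 30;  python3 -c "
from h import *
s=get_state();print(s['torque'],s['joint_torque'][5])"; echo '[{"rot": [0,0,0.0375]},{"rot": [0,0,0.075]},{"rot": [0,0,0.1125]},{"rot": [0,0,0.15]},{"rot": [0,0,0.15]}]' > mv.in && python3 -m crank mv.in; python3 -c "
from h import *
s=get_state();print(s['torque'],s['joint_torque'][5])"
```

```text
t: 15.75
position: [0.5937, -0.0699, 0.2562]
tcp_rot: [0.0, 0.964, 0.266, 0.0]
contact_force: [-2.2, 0.4, 7.2]
finger_gap: 0.0328
grip_force: 30.0
[ 0.07217685  0.33354451 -0.04762932] 1.3066966831684113
t: 16.25
position: [0.5934, -0.0692, 0.2561]
tcp_rot: [-0.0, 1.0, -0.031, 0.0]
contact_force: [-3.6, 3.2, 6.9]
finger_gap: 0.0327
grip_force: 30.0
[ 0.52495396  0.631374   -0.1288124 ] 1.2906332686543465
```

Joint 6 torque is up and z has stopped, so it is seated and clamped. I'll release, lift and check.

Converted, -0.12 m / 0.75 = -0.16, -0.06 m / 0.75 = -0.08.

```bash
echo '[{},{},{},{},{},{"pos": [0,0,-0.0267]},{"pos": [0,0,-0.08]},{"pos": [0,0,-0.1333]},{"pos": [0,0,-0.16]}]' > mv.in && python3 -m crank mv.in .07; python3 - <<'E'
from h import *
np.set_printoptions(precision=4,suppress=True)
p,r=tool();print(p,get_state()["joint_pos"])
out=[]
for n in("scene",):
    f=grab_frame(n);I=np.ascontiguousarray(f["img"][:,:,::-1])
    q=[proj(f,np.r_[.593,-.0693,z]) for z in(.268,.328,.338)]
    u,v=[int(x) for x in q[0]];w=40
    C=cv2.resize(I[v-60:v+20,u-w:u+w],(560,560),interpolation=cv2.INTER_CUBIC)
    for i,x in enumerate(q):
        c=tuple(int(t) for t in (x-[u-w,v-60])*7);print(n,c);cv2.circle(C,c,3,[(0,0,255),(0,255,0),(255,0,255)][i],1)
cv2.imwrite("pics/crop7.png",C)
E
```

```text
t: 17.15
position: [0.5939, -0.0697, 0.3787]
tcp_rot: [0.001, 0.999, -0.034, 0.002]
contact_force: [0.5, -0.1, -0.6]
finger_gap: 0.0703
grip_force: 0.0
[ 0.5939 -0.0697  0.3787] [-0.3126  0.4526  0.845  -0.      1.8393  1.3263]
scene (282, 420)
scene (271, 218)
scene (269, 181)
```

View pics/crop7.png

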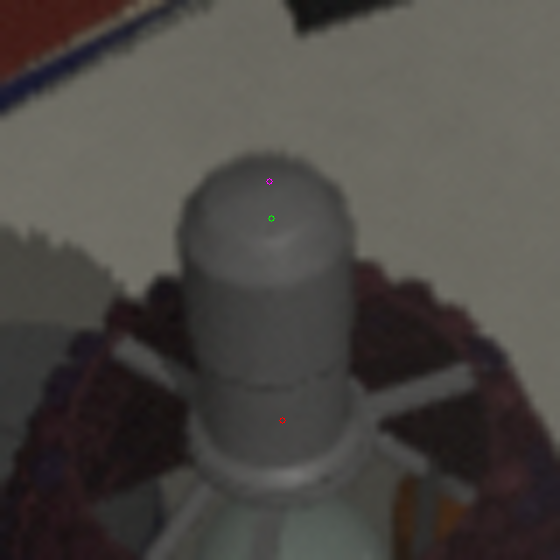

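Finial seated upright: its foot covers the washer at crop (280,440). Next I'll plan the switch approach.

```bash
cat > plan.py <<'E'
from h import *
import sys
np.set_printoptions(precision=4,suppress=True)
A=np.array([.5935,-.0697]);sw=np.array([.6,.0045,.041]);az=np.arctan2(sw[1]-A[1],sw[0]-A[0])
def Rt(th,daz=0):
    a=az+np.radians(daz);th=np.radians(th);e=np.r_[np.cos(a),np.sin(a)]
    z=-np.r_[np.sin(th)*e,np.cos(th)];y=np.r_[e[1],-e[0],0];return R.from_matrix(np.c_[np.cross(y,z),y,z])
def go(P,Rg):
    p,r=tool();print("pos",p,"shift",r.inv().apply(P-p),"rot",(r.inv()*Rg).as_rotvec())
E
python3 - <<'E'
from plan import *
f=grab_frame("top");print(np.degrees(az))
for n,u,z in(("candle",(302,186),.075),("clock",(366,180),.07),("specs",(232,238),.034)):print(n,plane(f,u,z)[:2])
g=Rt(40);print(g.as_matrix())
go(np.r_[.6,.13,.36],g)
for d in(.1,):print(sw-g.as_matrix()[:,2]*(d-.038))
c,hx,hy=.064,.037,.0935
for th in(35,40,45):
  M=Rt(th).as_matrix()
  print(th,[ (sw+M@np.r_[sx*hx,sy*hy,-c]).round(3) for sx in(-1,1) for sy in(-1,1)])
E
```

```text
84.99360810367165
candle [0.7223 0.0358]
clock [ 0.7384 -0.0935]
specs [0.6214 0.1794]
[[ 0.0669  0.9962 -0.0561]
 [ 0.7631 -0.0873 -0.6403]
 [-0.6428  0.     -0.766 ]]
pos [ 0.5943 -0.0699  0.3777] shift [-0.0081 -0.1998  0.0174] rot [-0.5349 -0.5532 -1.485 ]
[0.6035 0.0442 0.0885]
35 [array([0.507, 0.019, 0.115]), array([0.694, 0.003, 0.115]), array([0.513, 0.079, 0.072]), array([0.699, 0.063, 0.072])]
40 [array([0.508, 0.025, 0.114]), array([0.694, 0.009, 0.114]), array([0.513, 0.082, 0.066]), array([0.699, 0.066, 0.066])]
45 [array([0.509, 0.032, 0.112]), array([0.695, 0.015, 0.112]), array([0.513, 0.084, 0.06 ]), array([0.699, 0.067, 0.06 ])]
```

```bash
python3 - <<'E'
from plan import *
X,Y,Z=np.meshgrid(np.linspace(-.0375,.0375,7),np.linspace(-.0935,.0935,15),-np.linspace(.064,.3,30))
B=np.c_[X.ravel(),Y.ravel(),Z.ravel()]
def cyl(P,c,r,z0,z1):
    rad=np.hypot(P[:,0]-c[0],P[:,1]-c[1])-r;h=np.maximum(z0-P[:,2],P[:,2]-z1)
    return (np.hypot(np.maximum(rad,0),np.maximum(h,0))).min()
for th in(32,36,40):
  for daz in(0,10,20,30):
    for tw in(0,10,20):
      P=sw+(Rt(th,daz)*R.from_euler('z',tw,degrees=True)).apply(B)
      print(th,daz,tw,np.round([cyl(P,A,.088,.165,.22),cyl(P,(.722,.036),.036,0,.075),cyl(P,(.512,.122),.018,0,.07),cyl(P,(.621,.179),.06,0,.034)],3))
E
```

```text
32 0 0 [0.017 0.    0.025 0.065]
32 0 10 [0.014 0.008 0.012 0.063]
32 0 20 [0.008 0.016 0.008 0.056]
32 10 0 [0.016 0.012 0.038 0.062]
32 10 10 [0.016 0.01  0.023 0.066]
32 10 20 [0.011 0.017 0.008 0.064]
32 20 0 [0.013 0.023 0.047 0.056]
32 20 10 [0.015 0.022 0.037 0.064]
32 20 20 [0.013 0.021 0.023 0.068]
32 30 0 [0.009 0.033 0.054 0.048]
32 30 10 [0.013 0.034 0.047 0.06 ]
32 30 20 [0.012 0.032 0.037 0.068]
36 0 0 [0.025 0.    0.02  0.06 ]
36 0 10 [0.022 0.004 0.007 0.059]
36 0 20 [0.014 0.013 0.006 0.052]
36 10 0 [0.024 0.012 0.032 0.057]
36 10 10 [0.023 0.008 0.017 0.061]
36 10 20 [0.018 0.015 0.003 0.06 ]
36 20 0 [0.021 0.023 0.041 0.051]
36 20 10 [0.023 0.022 0.031 0.06 ]
36 20 20 [0.02  0.02  0.017 0.063]
36 30 0 [0.016 0.034 0.047 0.042]
36 30 10 [0.02  0.035 0.041 0.055]
36 30 20 [0.02  0.033 0.031 0.063]
40 0 0 [0.032 0.    0.014 0.056]
40 0 10 [0.029 0.001 0.003 0.054]
40 0 20 [0.021 0.01  0.004 0.047]
40 10 0 [0.031 0.01  0.026 0.053]
40 10 10 [0.031 0.009 0.011 0.057]
40 10 20 [0.025 0.013 0.    0.055]
40 20 0 [0.028 0.023 0.035 0.046]
40 20 10 [0.03  0.023 0.024 0.055]
40 20 20 [0.027 0.02  0.01  0.059]
40 30 0 [0.024 0.035 0.04  0.037]
40 30 10 [0.028 0.035 0.034 0.05 ]
40 30 20 [0.026 0.035 0.024 0.059]
```

```bash
python3 - <<'E'
from plan import *
g=Rt(40,20);z=g.as_matrix()[:,2];print(z)
go(sw-z*.3,g)
E
```

```text
[ 0.1663 -0.6209 -0.766 ]
pos [ 0.5943 -0.0699  0.3777] shift [-0.0625 -0.2572  0.1063] rot [-0.6542 -0.4737 -1.815 ]
```

Converted, -0.257 m / 0.75 = -0.3427, -0.06 m / 0.75 = -0.08, -0.14 rad / 4 = -0.035.

```bash
echo '[{"pos": [0,-0.0667,-0.0133]},{"pos": [0,-0.1333,-0.0267]},{"pos": [-0.0267,-0.2,-0.0267],"rot": [-0.0125,-0.0088,-0.0325]},{"pos": [-0.0533,-0.2667,-0.0267],"rot": [-0.025,-0.0175,-0.0675]},{"pos": [-0.08,-0.3427,0],"rot": [-0.0375,-0.025,-0.1]},{"pos": [-0.08,-0.3427,0],"rot": [-0.05,-0.035,-0.135]},{"pos": [-0.08,-0.3427,0],"rot": [-0.0625,-0.045,-0.17]},{"pos": [-0.08,-0.3427,0],"rot": [-0.0725,-0.0525,-0.2]},{"pos": [-0.08,-0.3427,0],"rot": [-0.085,-0.0613,-0.235]},{"pos": [-0.08,-0.3427,0],"rot": [-0.0975,-0.07,-0.2675]}]' > mv.in && python3 -m crank mv.in 0; python3 -c "
from plan import *
g=Rt(40,20);z=g.as_matrix()[:,2];go(sw-z*.3,g);print(get_state()['joint_pos'])"
```

```text
t: 18.25
position: [0.5518, 0.1908, 0.3731]
tcp_rot: [0.18, 0.848, 0.479, -0.141]
contact_force: [0.7, -0.2, -0.5]
finger_gap: 0.0006
grip_force: 0.0
pos [0.5518 0.1908 0.3731] shift [ 0.0412 -0.0189  0.0917] rot [-0.2717 -0.1887 -0.7342]
[ 0.3278  0.6026  0.7012 -0.4538  2.0189  0.7082]
```

Converted, 0.092 m / 0.75 = 0.1227, 0.06 m / 0.75 = 0.08, -0.734 rad / 4 = -0.1835.

```bash
echo '[{"pos": [0,0,0.0133],"rot": [-0.0125,-0.0088,-0.0325]},{"pos": [0.0133,0,0.0267],"rot": [-0.025,-0.0175,-0.065]},{"pos": [0.0267,-0.0067,0.0533],"rot": [-0.0375,-0.025,-0.1]},{"pos": [0.04,-0.0133,0.08],"rot": [-0.05,-0.035,-0.1325]},{"pos": [0.0547,-0.0253,0.1227],"rot": [-0.06,-0.0425,-0.1625]},{"pos": [0.0547,-0.0253,0.1227],"rot": [-0.068,-0.0473,-0.1835]},{"pos": [0.0547,-0.0253,0.1227],"rot": [-0.068,-0.0473,-0.1835]},{"pos": [0.0547,-0.0253,0.1227],"rot": [-0.068,-0.0473,-0.1835]}]' > mv.in && python3 -m crank mv.in; python3 -c "
from plan import *
g=Rt(40,20);z=g.as_matrix()[:,2];go(sw-z*.06,g);print(get_state()['joint_pos'])"
```

```text
t: 19.05
position: [0.5503, 0.1909, 0.2725]
tcp_rot: [0.272, 0.576, 0.743, -0.206]
contact_force: [0.2, -0.6, -0.0]
finger_gap: 0.0007
grip_force: 0.0
pos [0.5503 0.1909 0.2725] shift [ 0.0005 -0.0001  0.2413] rot [-0.0003 -0.0018 -0.0104]
[ 0.4452  0.5321  1.1601 -0.6825  1.5943  0.229 ]
```

Converted, 0.2 m / 0.75 = 0.2667, 0.15 m / 0.75 = 0.2, -0.01 rad / 4 = -0.0025.

```bash
echo '[{"pos": [0,0,0.0667],"rot": [0,0,-0.0025]},{"pos": [0,0,0.1333],"rot": [0,0,-0.0025]},{"pos": [0,0,0.2],"rot": [0,0,-0.0025]},{"pos": [0,0,0.24],"rot": [0,0,-0.0025]},{"pos": [0,0,0.2667],"rot": [0,0,-0.0025]},{"pos": [0,0,0.2667],"rot": [0,0,-0.0025]},{"pos": [0,0,0.2667],"rot": [0,0,-0.0025]}]' > mv.in && python3 -m crank mv.in; python3 - <<'E'
from plan import *
p,r=tool();print(p)
g=Rt(40,20);go(sw-g.as_matrix()[:,2]*.06,g)
f=grab_frame("scene");I=np.ascontiguousarray(f["img"][:,:,::-1])
z=r.as_matrix()[:,2]
u,v=[int(x) for x in proj(f,sw-z*.08)];w=60
C=cv2.resize(I[v-w:v+w,u-w:u+w],(600,600),interpolation=cv2.INTER_CUBIC)
for X,c in((sw,(0,0,255)),(p,(0,255,0)),(p-z*.038,(255,255,0)),(p+[0,0,.038],(255,0,255))):
    q=(proj(f,X)-[u-w,v-w])*5;print(q);cv2.circle(C,tuple(int(t) for t in q),4,c,1)
cv2.imwrite("pics/crop8.png",C)
E
```

```text
t: 19.75
position: [0.5841, 0.0671, 0.1201]
tcp_rot: [0.271, 0.573, 0.745, -0.207]
contact_force: [-0.5, -0.5, 0.5]
finger_gap: 0.0005
grip_force: 0.0
[0.5841 0.0671 0.1201]
pos [0.5841 0.0671 0.1201] shift [ 0.0013 -0.0008  0.0421] rot [ 0.0005 -0.0015 -0.0012]
[191.9491 288.8756]
[333.8136 305.1739]
[396.9513 312.739 ]
[340.0991 248.9143]
```

View pics/crop8.png

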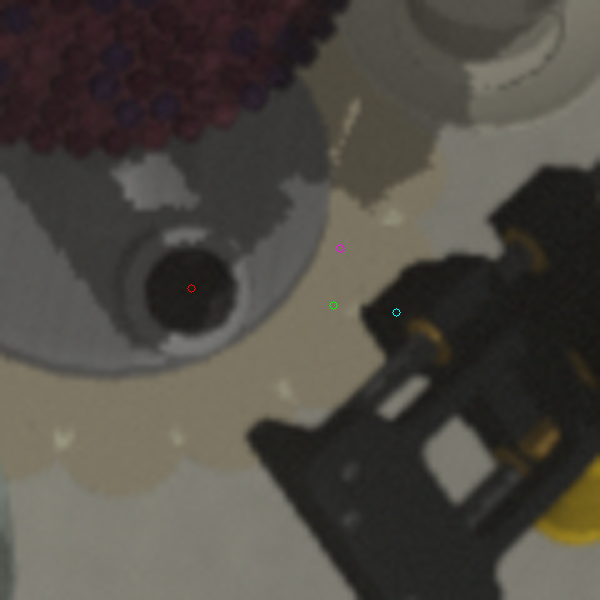

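The fingertips are at crop about (390,300), matching the point 38 mm back along the tool axis (397,313). So the offset is along the tool axis, with about 140 mm to go to the plunger at (192,289).

Converted, 0.125 m / 0.75 = 0.1667, 0.11 m / 0.75 = 0.1467.

```bash
echo '[{"pos": [0.0013,-0.0013,0.0533]},{"pos": [0.0013,-0.0013,0.1067]},{"pos": [0.0013,-0.0013,0.1467]},{"pos": [0.0013,-0.0013,0.1667]},{"pos": [0.0013,-0.0013,0.1667]}]' > mv.in && python3 -m crank mv.in; echo '[{"pos": [0,0,0.0067]},{"pos": [0,0,0.0107]},{"pos": [0,0,0.0107]}]' > mv.in && python3 -m crank mv.in; python3 -c "
from h import *
for n in ('scene',):
    f=grab_frame(n);cv2.imwrite('pics/s9.png',f['img'][:,:,::-1])"
```

```text
t: 20.3
position: [0.6031, -0.0103, 0.0225]
tcp_rot: [0.271, 0.572, 0.746, -0.208]
contact_force: [0.6, 0.7, 0.4]
finger_gap: 0.0004
grip_force: 0.0
t: 20.6
position: [0.6047, -0.0145, 0.0172]
tcp_rot: [0.271, 0.572, 0.746, -0.208]
contact_force: [0.1, 0.2, -1.4]
finger_gap: 0.0005
grip_force: 0.0
```

Converted, 0.003 m / 0.75 = 0.004.

```bash
for r in 1; do :; done; echo '[{"pos": [0,0,0.004]},{"pos": [0,0,0.004]}]' > mv.in && python3 -m crank mv.in; echo '[{"pos": [0,0,0.004]},{"pos": [0,0,0.004]}]' > mv.in && python3 -m crank mv.in; echo '[{"pos": [0,0,0.0027]},{"pos": [0,0,0.0027]}]' > mv.in && python3 -m crank mv.in
```

```text
t: 20.85
position: [0.605, -0.0169, 0.0143]
tcp_rot: [0.271, 0.572, 0.746, -0.208]
contact_force: [0.2, 0.5, 0.1]
finger_gap: 0.0008
grip_force: 0.1
t: 21.05
position: [0.6055, -0.0187, 0.0119]
tcp_rot: [0.271, 0.572, 0.746, -0.208]
contact_force: [-0.3, 2.5, 1.5]
finger_gap: 0.0005
grip_force: 1.4
t: 21.25
position: [0.6058, -0.0199, 0.0104]
tcp_rot: [0.271, 0.572, 0.746, -0.208]
contact_force: [-1.5, 2.4, 3.6]
finger_gap: 0.0004
grip_force: 1.9
```

Converted, 0.003 m / 0.75 = 0.004, 0.002 m / 0.75 = 0.0027.

```bash
echo '[{"pos": [0,0,0.0027]},{"pos": [0,0,0.004]},{"pos": [0,0,0.004]}]' > mv.in && python3 -m crank mv.in; echo '[{"pos": [0,0,0.0027]},{"pos": [0,0,0.0027]}]' > mv.in && python3 -m crank mv.in; echo '[{"pos": [0,0,0.0027]},{"pos": [0,0,0.0027]}]' > mv.in && python3 -m crank mv.in
```

```text
t: 21.55
position: [0.6062, -0.0217, 0.008]
tcp_rot: [0.271, 0.572, 0.746, -0.208]
contact_force: [-2.0, 5.0, 4.4]
finger_gap: 0.0007
grip_force: 2.7
t: 21.75
position: [0.6066, -0.0226, 0.0071]
tcp_rot: [0.271, 0.572, 0.746, -0.208]
contact_force: [-5.2, 8.2, 8.8]
finger_gap: 0.0008
grip_force: 5.2
t: 21.95
position: [0.6068, -0.0229, 0.0066]
tcp_rot: [0.271, 0.572, 0.746, -0.208]
contact_force: [-12.3, 16.9, 18.6]
finger_gap: 0.0004
grip_force: 11.9
```

Hard stop reached at about 28 N, with spring force about 6 N before it. Backing off and checking that the plunger returned and whether the lamp lit.

Converted, -0.24 m / 0.75 = -0.32, -0.04 m / 0.75 = -0.0533.

```bash
echo '[{"pos": [0,0,-0.0067]},{"pos": [0,0,-0.02]},{"pos": [0,0,-0.0533]},{"pos": [0,0,-0.12]},{"pos": [0,0,-0.1867]},{"pos": [0,0,-0.2533]},{"pos": [0,0,-0.32]},{"pos": [0,0,-0.32]},{"pos": [0,0,-0.32]}]' > mv.in && python3 -m crank mv.in; python3 - <<'E'
from plan import *
f=grab_frame("scene");I=f["img"];J=cv2.imread("pics/scene0.png")[:,:,::-1];cv2.imwrite("pics/s10.png",I[:,:,::-1])
for n,(u,v) in dict(shade=(295,210),plunger=(313,277),bulb=(292,185),mat=(325,300)).items():
    print(n,J[v-3:v+4,u-3:u+4].mean((0,1)).round(),I[v-3:v+4,u-3:u+4].mean((0,1)).round())
m=lambda K:[(xs.mean(),ys.mean(),len(xs)) for ys,xs in [np.nonzero(K[262:293,298:330].sum(2)<130)]]
print(m(J),m(I),get_state()["contact_force"])
for n,(u,v) in dict(candle=(256,325),bottlecup=(372,213),clock=(214,270)).items():
    print(n,np.abs(I[v-30:v+30,u-30:u+30].astype(int)-J[v-30:v+30,u-30:u+30]).mean())
E
```

```text
t: 22.85
position: [0.5669, 0.1248, 0.1892]
tcp_rot: [0.271, 0.572, 0.746, -0.208]
contact_force: [-1.0, 0.7, -0.4]
finger_gap: 0.0005
grip_force: 0.0
shade [38. 24. 27.] [43. 28. 31.]
plunger [40. 39. 37.] [36. 35. 32.]
bulb [90. 94. 90.] [100. 106. 101.]
mat [112. 105.  89.] [125. 118. 100.]
[(np.float64(14.457894736842105), np.float64(14.447368421052632), 190)] [(np.float64(14.931972789115646), np.float64(13.45578231292517), 147)] [ 0.0645  0.6045 -0.4016]
candle 11.458425925925926
bottlecup 15.252222222222223
clock 12.460277777777778
```

```bash
python3 - <<'E'
import cv2
for n in("scene0","s4","s9","s10"):
    I=cv2.imread(f"pics/{n}.png");print(n,I[v:=440,450-200] if 0 else I[350:400,520:560].mean().round(1),I[130:150,160:200].mean().round(1),I[180:190,285:300].mean().round(1),I[298:303,322:328].mean().round(1))
E
```

```text
scene0 111.1 106.3 89.1 101.9
s4 108.8 104.0 87.1 99.7
s9 121.1 115.9 96.8 94.7
s10 106.3 119.5 100.0 114.4
```

Full-stroke evidence is about 7.1–7.8 mm, close to the threshold. I'll press once more with the tool closer to the button's axis (36° lean).

```bash
python3 -c "
from plan import *
g=Rt(36,10);z=g.as_matrix()[:,2];print(z,np.degrees(np.arccos(-z@[.0436,.498,.866])))
go(sw-z*(.1-.038),g)"
```

```text
[ 0.0512 -0.5856 -0.809 ] 8.116106313953424
pos [0.5667 0.1239 0.1881] shift [-0.0053  0.0078  0.1309] rot [0.1058 0.0686 0.1396]
```

Converted, 0.13 m / 0.75 = 0.1733, 0.11 m / 0.75 = 0.1467, 0.14 rad / 4 = 0.035.

```bash
echo '[{"rot": [0.0125,0.0085,0.0175]},{"pos": [-0.0067,0.0107,0.04],"rot": [0.0265,0.0173,0.035]},{"pos": [-0.0067,0.0107,0.0933],"rot": [0.0265,0.0173,0.035]},{"pos": [-0.0067,0.0107,0.1467],"rot": [0.0265,0.0173,0.035]},{"pos": [-0.0067,0.0107,0.1733],"rot": [0.0265,0.0173,0.035]},{"pos": [-0.0067,0.0107,0.1733],"rot": [0.0265,0.0173,0.035]},{"pos": [-0.0067,0.0107,0.1733],"rot": [0.0265,0.0173,0.035]}]' > mv.in && python3 -m crank mv.in; python3 -c "
from plan import *
g=Rt(36,10);z=g.as_matrix()[:,2];go(sw+z*.038,g)"
```

```text
t: 23.6
position: [0.597, 0.0417, 0.0923]
tcp_rot: [0.228, 0.643, 0.701, -0.209]
contact_force: [0.8, -0.6, 0.1]
finger_gap: 0.0005
grip_force: 0.0
pos [0.597  0.0417 0.0923] shift [-0.0001 -0.0003  0.1014] rot [-0.0004 -0.0007 -0.0015]
```

Converted, 0.093 m / 0.75 = 0.124, 0.09 m / 0.75 = 0.12.

```bash
echo '[{"pos": [0,0,0.0533]},{"pos": [0,0,0.0933]},{"pos": [0,0,0.1133]},{"pos": [0,0,0.12]},{"pos": [0,0,0.124]},{"pos": [0,0,0.124]}]' > mv.in && python3 -m crank mv.in; echo '[{"pos": [0,0,0.0027]},{"pos": [0,0,0.0027]}]' > mv.in && python3 -m crank mv.in; echo '[{"pos": [0,0,0.0027]},{"pos": [0,0,0.0027]}]' > mv.in && python3 -m crank mv.in;echo '[{"pos": [0,0,0.0027]},{"pos": [0,0,0.0027]}]' > mv.in && python3 -m crank mv.in;echo '[{"pos": [0,0,0.0027]},{"pos": [0,0,0.0027]}]' > mv.in && python3 -m crank mv.in
```

```text
t: 24.2
position: [0.6028, -0.0115, 0.0183]
tcp_rot: [0.229, 0.643, 0.701, -0.207]
contact_force: [0.7, -0.3, -0.1]
finger_gap: 0.0007
grip_force: 0.0
t: 24.4
position: [0.6026, -0.0129, 0.0162]
tcp_rot: [0.228, 0.643, 0.701, -0.208]
contact_force: [0.2, -0.5, 0.6]
finger_gap: 0.0004
grip_force: 0.0
t: 24.6
position: [0.6024, -0.0144, 0.0141]
tcp_rot: [0.228, 0.643, 0.701, -0.208]
contact_force: [0.5, -0.6, -0.3]
finger_gap: 0.0005
grip_force: 0.0
t: 24.8
position: [0.6025, -0.0157, 0.0124]
tcp_rot: [0.228, 0.643, 0.701, -0.208]
contact_force: [0.1, 0.4, 0.3]
finger_gap: 0.0004
grip_force: 0.0
t: 25.0
position: [0.6027, -0.0168, 0.0108]
tcp_rot: [0.228, 0.643, 0.701, -0.208]
contact_force: [0.3, 1.0, 1.4]
finger_gap: 0.0003
grip_force: 0.9
```

Converted, 0.004 m / 0.75 = 0.0053, 0.002 m / 0.75 = 0.0027.

```bash
echo '[{"pos": [0,0,0.0027]},{"pos": [0,0,0.0053]},{"pos": [0,0,0.0053]}]' > mv.in && python3 -m crank mv.in; echo '[{"pos": [0,0,0.0027]},{"pos": [0,0,0.0027]}]' > mv.in && python3 -m crank mv.in;echo '[{"pos": [0,0,0.0027]},{"pos": [0,0,0.0027]}]' > mv.in && python3 -m crank mv.in;echo '[{"pos": [0,0,0.0027]},{"pos": [0,0,0.0027]}]' > mv.in && python3 -m crank mv.in
```

```text
t: 25.3
position: [0.6028, -0.019, 0.0075]
tcp_rot: [0.228, 0.643, 0.701, -0.208]
contact_force: [-0.5, 3.5, 2.3]
finger_gap: 0.0007
grip_force: 1.9
t: 25.5
position: [0.603, -0.0202, 0.0059]
tcp_rot: [0.228, 0.643, 0.701, -0.208]
contact_force: [-0.7, 4.4, 3.0]
finger_gap: 0.0005
grip_force: 2.4
t: 25.7
position: [0.6031, -0.0214, 0.0044]
tcp_rot: [0.228, 0.643, 0.701, -0.208]
contact_force: [-1.4, 4.5, 3.4]
finger_gap: 0.0005
grip_force: 2.9
t: 25.9
position: [0.6033, -0.0216, 0.0039]
tcp_rot: [0.228, 0.643, 0.701, -0.207]
contact_force: [-6.0, 11.4, 12.3]
finger_gap: 0.0004
grip_force: 8.0
```

That is 8.3 mm of axial travel after first contact to a hard stop, so fully down. Retracting.

Converted, -0.18 m / 0.75 = -0.24, -0.14 m / 0.75 = -0.1867.

```bash
echo '[{"pos": [0,0,0.0013]},{"pos": [0,0,-0.0067]},{"pos": [0,0,-0.02]},{"pos": [0,0,-0.0533]},{"pos": [0,0,-0.12]},{"pos": [0,0,-0.1867]},{"pos": [0,0,-0.24]},{"pos": [0,0,-0.24]},{"pos": [0,0,-0.24]},{"pos": [0,0,-0.24]}]' > mv.in && python3 -m crank mv.in; python3 - <<'E'
from plan import *
f=grab_frame("scene");I=f["img"]
C=cv2.resize(I[150:250,240:340,::-1],(300,300));J=cv2.imread("pics/scene0.png")
ys,xs=np.nonzero(I[262:293,298:330].sum(2)<130);print(xs.mean()+298,ys.mean()+262,len(xs),get_state()["contact_force"])
job_done()
E
```

```text
t: 26.9
position: [0.5931, 0.0817, 0.147]
tcp_rot: [0.227, 0.643, 0.701, -0.209]
contact_force: [-0.2, -0.4, -0.2]
finger_gap: 0.0005
grip_force: 0.0
312.8707482993197 275.5578231292517 147 [0.3999 0.0591 0.2366]
the job is handed in; nothing more can be done
```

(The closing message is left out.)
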